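Load the pill wheels and extend the cart's tray arm by one hole

ROBOT

A 6-joint arm with a two-finger parallel gripper is mounted at the origin on the work surface. World frame = base frame: x ahead of the robot, y to its left, z up, the work surface at z = 0. Lengths are in m, angles in rad, forces in N, time in s.
With the tool pointing down it reaches from about 0.35 to 0.975 m from the base axis. Payload 4.9 kg.
Tool frame: the origin (TCP) lies at the very end of the fingers, on their centre line; the grasp point (between the pads) lies 19 mm behind it; z points along the fingers, y is the line along which they close (so a half turn about z gives the same grasp; the last joint's range is limited). The gripper opens to 85 mm and grips with 20 to 120 N. Pads are 22 mm wide; open, the fingers measure 114 mm over their backs; the gripper's body (76 mm by 85 mm) begins 54 mm behind the grasp point. The pads swing forward as they close: fully open they stand 13 mm farther back than shut.
Start: joints at [-1.407, 0.053, 1.613, -0, 1.476, -0.119], TCP at [0.174, -0.6, 0.231] pointing down, gripper open.
Joint ranges: [-3.01, 3.01], [-1.01, 2.22], [0.06, 2.58], [-1.02, 4.17], [0.09, 2.62], [-3.14, 3.14]. Speed limits (rad/s): [2.57, 2.57, 3.14, 3.14, 3.14, 3.14].

INTERFACE

Orientations are given as a rotation vector (axis times angle).
In Python, from station import * gives the robot as it stands.
- The arm moves only by the shell command python3 -m crank 'ROWS' [OPENING] [FORCE]. ROWS is JSON, a list of rows, each an object with "offset": the shift along the tool's x, y, z in m, a list of three; "twist": the turn, a rotation vector about the tool's x, y, z in degrees, a list of three. In form: [{"offset": [x, y, z], "twist": [rx, ry, rz]}, ...]. A call has 1 to 20 rows; each row is the pose to reach, as a shift and turn from the pose commanded when the call began, along the tool's axes at that moment; what a row does not reach only later rows make up. A row lasts 1/8 s, in which the tool goes at most 62.5 mm and 10.7 degrees, less where a joint would pass 70% of its speed; a pose out of reach is approached as far as the arm can. A call with a gripper value outside its range is refused whole. OPENING is the opening, from 0 (shut) to 1 (fully open), set as the call begins (- or left out, the last holds). The fingers move at their own pace and stop on an object; FORCE is the grip in N (left out, the last holds). Time passes only in rows, so rows that repeat a pose let the fingers close. It gives the time, the measured TCP pose, the force, the opening and the grip force at its end, in the units of the state.
- get_obs(): the state, without advancing time (a new reading comes with each control period).
- get_image(name): name is "scene" or "top"; returns the picture (400x640x3 uint8, red, green, blue); there is no depth.
- get_calibration(name): a dict with "intrinsics" (3x3 intrinsics, pixels), "world_from_camera" (4x4, takes a point from camera to world coordinates). Camera axes: x right, y up, looking along -z (the intrinsics and any distortion apply to the point x, -y, -z); pixel columns grow to the right and rows downward; lengths in m; the calibration is good to about 2 mm. A picture is of the moment at which its call begins. get_calibration takes no time and is no camera call.
- finish_job(): hands the job in; it is judged then, once.
Trained networks look in the newest picture that a camera, given by its name, has taken for a name from the list of things; names that differ only in an ending like _2 or _b are one class to them, and where a whole thing is asked for, a point or a joint stands for the part that bears it (a point fixed in the world has none). Each returns a list of dicts, best first, with "confidence" (0 to 1); they miss things now and then, are a little off and sometimes report something else, mostly with a low value. They report only what shows in the picture. A call takes as long as a camera call. They do not tell look-alikes from the thing itself.
- cut_out(query, camera): "region" (400x640 bool, what is visible of it) and "rect" ([centre column, centre row, width, height] in pixels, round what is visible of it).
The state is a dict: "t": time; "q": joint angles; "dq": joint speeds; "effort": joint torques, N m; "tool_pos": TCP position; "tool_rot": TCP orientation; "contact_force": force on the tool from outside, world axes, zero at the start; "wrist_torque": the same for the moment, N m; "opening": finger opening in m; "grip_force": force on a finger pad.
Only numpy, scipy, OpenCV 4.12 (cv2) and the standard library are available. Lean on these libraries where they do the work, as an engineer would, in place of code of your own. Each camera call takes 0.05 s, during which the arm holds its last target. There are 200 camera calls.

TASK

Lay the blue pill wheel flat in the middle of the grey plate on the medication cart's extension arm and the green one centred on top of it. Then pull up the red lock knob, slide the section outward to the very next hole (not past it) with the wheels still stacked on the plate, push the pin fully home there and finish while still holding it down, because by itself the spring lets it rise half way. Leave the other things on the cart where they are.

Things in the scene. Friction and masses are not known exactly. Their poses are not given: they have to be found in the camera images.
- rail: fixed mount of the extension arm: grey base plate 270 x 70 x 8 mm carrying an aluminium rail 240 long x 30 wide, whose top is 50 mm above the work surface. Four square lock holes (16 x 16 mm, 16 mm deep) in the rail's top at x = -50, 0, 50 and 100 mm in this frame. Origin on the work surface under the hole where the pin starts; x axis points along the rail in the outward direction (the way the section has to slide, towards the plate's end), z up
- section (a joint): slide of the blue section (70 mm sleeve on the rail, with a steel bar and the round plate): 0 = pin in its starting hole, +0.050 m = next hole outward, +0.100 the one beyond. About 2 N of friction; with the pin in a hole it has only 3 mm of play either way. Plunger, knob and plate all ride on it
- plunger (a joint): height of the lock pin: 0 = fully home (16 mm deep in the hole, at its stop), about 0.006 m = where its spring rests by itself (half engaged, section still locked), above 0.0165 m the pin is clear of the rail and the section slides, 0.026 m = upper stop. The spring (0.5 N per mm) pulls it to the 6 mm rest point, so holding it home takes about 3 N down, and 22 mm takes about 8 N up. The pin is 10 mm square with a round nose and cannot turn
- knob_grip (a point): middle of the red plunger knob, an upright cylinder 30 mm in diameter and 30 mm tall (15 mm above and below this point), standing on a thin stem over the section's sleeve; fingers may reach 25 mm below this point before meeting the steel barrel, when the pin is home. The plate's centre is 130 mm away from it
- next_hole (a point): mouth of the next hole outward (50 mm along the rail's x axis from the starting hole), on the rail's top surface, hidden under the bar at the start
- plate (a point): centre of the top face of the grey round flat plate, 90 mm in diameter, no rim, 66 mm above the work surface, carried on the section's outer end and moving with it
- blue_wheel: blue pill wheel, a flat disc 56 mm in diameter and 20 mm thick, flat top and bottom, about 60 g, lying on the work surface; origin at the centre of its underside, z up
- green_wheel: green pill wheel, a disc of the same size as the blue one; origin at the centre of its underside, z up
- knob: the red plunger knob itself; origin at the centre of its underside, 15 mm below point knob_grip
- orange_wheel: bystander: orange pill wheel of the same shape and size as the blue one, not wanted; loose, origin at the centre of its underside
- amber_bottle: bystander: amber pill jar, 40 mm wide, 70 mm tall; loose, origin at the centre of its underside
- white_jar: bystander: white jar with blue cap, 52 mm wide, 75 mm tall; loose, origin at the centre of its underside
- green_carton: bystander: white medicine carton with green band, 50 x 80 x 50 mm; loose, origin at the centre of its underside
- blue_carton: bystander: white medicine carton with blue band, 45 x 70 x 60 mm; loose, origin at the centre of its underside
- pump_bottle: bystander: clear hand-gel pump bottle, 66 mm wide, 165 mm tall with a spout; loose, origin at the centre of its underside
- cup: bystander: small white medicine cup, 52 mm wide, 50 mm tall; loose, origin at the centre of its underside
Not all that is in view belongs to the job. Several things look just like the blue_wheel: the one meant starts farthest to the robot's left. There is more than one size of the green_wheel; the job needs the smaller.

How it is judged:
By the outcome, as a careful person would: the job done as asked, in the order asked, and still so for the second after the job is handed in, while the arm keeps its last pose, push and grip.
It also fails if it takes over 64 s, if anything falls off the work surface, if the arm or the gripper's body presses on something with over 40 N, if the wrist force passes 120 N, or if a joint passes its speed limit or range.

## Working session

There is one attempt and no reset: what is moved stays moved. The work goes in short steps, Python scripts to look and compute and a shell command to move; the robot and the scene stay as the last step left them, time stands still between calls to the robot, and variables do not carry over. Pictures are saved under pics/ and viewed, at most 13 in all, crops included, and the job is handed in when it is done.

```bash
mkdir -p pics; ls; python3 - <<'E'
from station import *
import cv2,numpy as np
np.set_printoptions(precision=4,suppress=True)
a=get_image("scene");b=get_image("top")
cv2.imwrite("pics/s0.png",a[:,:,::-1]);cv2.imwrite("pics/t0.png",b[:,:,::-1])
for n in("scene","top"):
  c=get_calibration(n);print(n,c["intrinsics"],c["world_from_camera"],[k for k in c])
for q in("blue_wheel","green_wheel","knob","plate","rail"):
  for n in("scene","top"):
    for d in cut_out(q,n): print(q,n,round(d["confidence"],2),np.round(d["rect"],1),d["region"].sum())
o=get_obs();print(o)
E
```

```text
pics
scene [[399.5969   0.     312.1685]
 [  0.     399.5969 196.6818]
 [  0.       0.       1.    ]] [[ 0.7731 -0.43    0.4663  1.1743]
 [ 0.6342  0.5135 -0.5779 -0.7417]
 [ 0.009   0.7426  0.6697  0.923 ]
 [ 0.      0.      0.      1.    ]] ['intrinsics', 'world_from_camera']
top [[448.8952   0.     319.7792]
 [  0.     448.8952 196.641 ]
 [  0.       0.       1.    ]] [[ 0.0196  0.9837 -0.1789  0.3633]
 [-0.9998  0.0186 -0.0072 -0.0045]
 [-0.0037  0.179   0.9838  1.2843]
 [ 0.      0.      0.      1.    ]] ['intrinsics', 'world_from_camera']
blue_wheel scene 0.69 [223.8 276.8  23.6  16.7] 337
blue_wheel scene 0.6 [198.9 258.5  17.8  16. ] 289
blue_wheel scene 0.49 [223.6 235.9  18.2  16.1] 248
blue_wheel top 0.8 [413.3 253.3  18.6  22.4] 301
blue_wheel top 0.78 [448.1 214.9  14.9  15.9] 279
blue_wheel top 0.56 [448.9 250.6  22.8  18.9] 344
blue_wheel top 0.53 [493.  224.2  21.8  17.3] 258
green_wheel scene 0.91 [285.2 235.1  21.7  23.8] 533
green_wheel scene 0.86 [266.4 263.9  16.3  20.5] 293
green_wheel top 0.89 [413.  193.4  20.8  21.1] 315
green_wheel top 0.67 [492.5 224.6  17.
[... 251 characters left out ...]
late top 0.58 [414.1 193.   24.5  15. ] 310
rail scene 0.72 [307.9 183.4  76.5  49.1] 1895
rail scene 0.68 [351.6 134.4  10.7  22.8] 174
rail top 0.93 [296.9 230.6  38.5  98.1] 2575
rail top 0.35 [291.1 214.5   9.9  11. ] 112
{'t': 0.6, 'q': array([-1.407 ,  0.0527,  1.6129,  0.    ,  1.476 , -0.119 ]), 'dq': array([ 0.0001, -0.0014, -0.0008,  0.0037,  0.0024,  0.001 ]), 'effort': array([ -0.001 , -39.3414, -37.0234,  -0.0001,   0.0008,   0.    ]), 'tool_pos': array([ 0.1744, -0.6002,  0.2314]), 'tool_rot': array([3.1102, 0.4428, 0.    ]), 'contact_force': array([ 0.8564, -0.3159,  0.8599]), 'wrist_torque': array([ 0.0329, -0.0336,  0.0132]), 'grip_force': 0.0, 'opening': 0.0851678254898227}
```

View pics/s0.png

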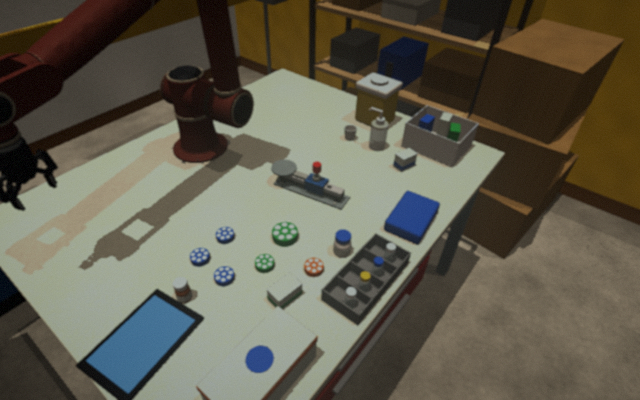

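View pics/t0.png

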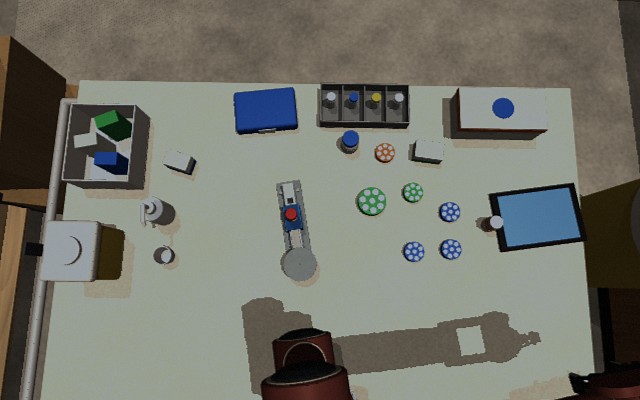

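The scene shows the rail at the middle with the plate on its robot-side end. In the top view the red knob is at (291,214), the plate at (298,264), the wanted blue wheel at (414,252) (leftmost of three) and the small green one at (413,192).

```bash
cat > h.py <<'E'
from station import *
import cv2,numpy as np
np.set_printoptions(precision=4,suppress=True)
def ray(n,uv):
  c=get_calibration(n);K=c["intrinsics"];T=c["world_from_camera"]
  d=np.linalg.inv(K)@[uv[0],uv[1],1]; return T[:3,3],T[:3,:3]@[d[0],-d[1],-d[2]]
def px(n,uv,z):
  p,d=ray(n,uv); return p+d*(z-p[2])/d[2]
def proj(n,P):
  c=get_calibration(n);T=c["world_from_camera"];q=T[:3,:3].T@(np.array(P)-T[:3,3]);v=c["intrinsics"]@[q[0],-q[1],-q[2]];return v[:2]/v[2]
def tri(u,v):
  p,d=ray("top",u);q,e=ray("scene",v);A=np.c_[d,-e];s=np.linalg.lstsq(A,q-p,rcond=None)[0]
  return (p+s[0]*d+q+s[1]*e)/2,np.linalg.norm(p+s[0]*d-q-s[1]*e)
def cen(r): y,x=np.nonzero(r);return np.array([x.mean(),y.mean()])
def mid(rect): return rect[:2]
def mask(im,box,f):
  x0,y0,x1,y1=box;h=cv2.cvtColor(im,cv2.COLOR_RGB2HSV).astype(int);m=np.zeros(im.shape[:2],bool);m[y0:y1,x0:x1]=f(h,im.astype(int))[y0:y1,x0:x1]
  n,l,s,c=cv2.connectedComponentsWithStats(m.astype(np.uint8));k=1+np.argmax(s[1:,4]);return l==k,s[k]
E
python3 - <<'E'
from h import *
b=get_image("top");a=get_image("scene")
red=lambda h,i:(i[...,0]>110)&(i[...,1]<70)
m,s=mask(b,(275,195,310,235),red);ut=cen(m);print("knob top px",ut,s)
m2,s2=mask(a,(300,155,330,180),red);us=cen(m2);print(us,s2,tri(ut,us))
for z in(.1,.12,.14):print(z,px("top",ut,z))
for nm,box in(("blue",(398,236,430,268)),("green",(398,176,430,208)),):
  im=b[box[1]:box[3],box[0]:box[2]]
  bg=np.median(im.reshape(-1,3),0)
for q in("blue_wheel","green_wheel","plate"):
  for n in("scene","top"):
    for d in cut_out(q,n):
      c=cen(d["region"]);print(q,n,round(d["confidence"],2),c,d["rect"],px(n,c,.017 if q!="plate" else .066),d["region"].sum())
# plate circle
cv2.imwrite("pics/crop.png",np.hstack([cv2.resize(b[170:290,260:340],None,fx=5,fy=5,interpolation=2)[:,:,::-1],cv2.resize(a[150:214,265:355],(400,600))[:,:,::-1]*0+cv2.resize(a[145:220,265:315],(400,600),interpolation=2)[:,:,::-1]]))
E
```

```text
knob top px [290.5517 213.2414] [286 208  10  11  87]
[316.5185 164.4444] [313 162   8   5  27] (array([0.5287, 0.0793, 0.1239]), np.float64(0.0002718005199461306))
0.1 [0.5322 0.0811 0.1   ]
0.12 [0.5294 0.0797 0.12  ]
0.14 [0.5265 0.0782 0.14  ]
blue_wheel scene 0.85 [224.5366 235.3211] [223.8, 235.0, 21.4, 18.4] [ 0.4501 -0.2674  0.017 ] 246
blue_wheel scene 0.68 [224.4774 275.3355] [225.2, 275.9, 25.7, 17.6] [ 0.5635 -0.3676  0.017 ] 310
blue_wheel scene 0.54 [199.7472 256.5434] [200.3, 256.9, 21.3, 15.5] [ 0.458  -0.3686  0.017 ] 265
blue_wheel scene 0.43 [342.5546 243.1871] [343.6, 243.4, 22.3, 31.8] [ 0.7455 -0.0624  0.017 ] 449
blue_wheel top 0.84 [449.9628 248.7421] [448.2, 249.3, 23.0, 18.3] [ 0.4521 -0.3635  0.017 ] 349
blue_wheel top 0.73 [412.5803 250.9972] [413.8, 251.9, 24.7, 19.6] [ 0.4437 -0.2586  0.017 ] 355
blue_wheel top 0.72 [448.4658 211.9562] [448.0, 213.6, 21.4, 19.7] [ 0.5564 -0.3626  0.017 ] 365
green_wheel scene 0.86 [284.6024 233.6142] [286.9, 234.9, 22.8, 21.9] [ 0.5859 -0.1449  0.017 ] 508
green_wheel scene 0.56 [264.6154 262.8301] [266.6, 261.6, 20.5, 18.5] [ 0.6182 -0.2651  0.017 ] 312
green_wheel top 0.77 [371.1692 201.4491] [373.6, 202.6, 26.8, 31.9] [ 0.5826 -0.1426  0.017 ] 668
green_wheel top 0.69 [412.3048 192.387 ] [412.5, 192.6, 21.3, 19.2] [ 0.6112 -0.2607  0.017 ] 292
green_wheel top 0.51 [297.0266 247.3654] [302.4, 241.4, 31.3, 74.7] [0.4476 0.0659 0.017 ] 1505
plate scene 0.58 [302.2249 174.4181] [301.6, 177.2, 59.7, 31.4] [0.4796 0.0638 0.066 ] 916
plate scene 0.56 [342.6327 242.9526] [342.3, 243.4, 22.4, 32.8] [ 0.7684 -0.0982  0.066 ] 422
plate top 0.95 [296.893  247.4369] [298.8, 242.2, 32.4, 77.1] [0.4441 0.0635 0.066 ] 1458
```

View pics/crop.png

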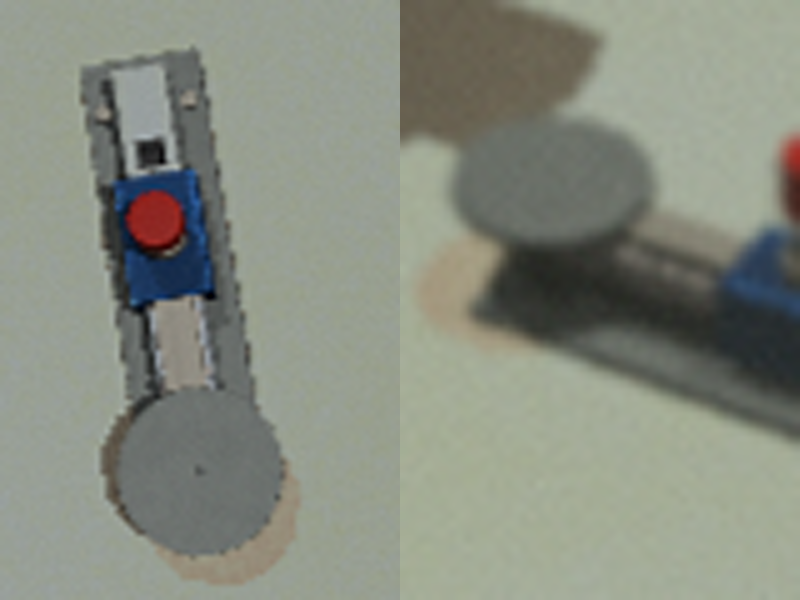

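The crop shows the plate centre near top px (299.8,264), the knob top near (291,213.5) and the free hole near (290,200.4); in the scene view the plate is at about (284,167.5).

```bash
python3 - <<'E'
from h import *
P=px("top",(299.6,263.8),.066);P2=px("scene",(284,167.5),.066);H=px("top",(289.8,200),.05)
print("plate",P,P2,tri((299.6,263.8),(284,167.5)),"hole",H,np.linalg.norm((P-H)[:2]))
d=(P-H)[:2];d/=np.linalg.norm(d);print("outward",d,np.degrees(np.arctan2(d[1],d[0])))
for z in(.1,.11,.12,.13,.14):
  k=px("top",(290.8,213.2),z);print(z,k,(P-k)[:2]@d, (P-k)[:2]@[-d[1],d[0]], proj("scene",k))
print("start-hole", P[:2]-.13*d)
a=get_image("scene")
m,s=mask(a,(300,155,330,190),lambda h,i:(i[...,0]>60)&(i[...,1]<.5*i[...,0]));print(s,cen(m))
b=get_image("top")
# wheels: refine by differing from background
for nm,box,c in(("blue",(398,234,432,270),2),("green",(396,174,430,210),1)):
  for n,im,bx in(("top",b,box),("scene",a,{"blue":(209,220,240,252),"green":(250,248,282,280)}[nm])):
    sub=im[bx[1]:bx[3],bx[0]:bx[2]].astype(int);r=sub[...,0];m=r<85
    m=cv2.morphologyEx(m.astype(np.uint8),cv2.MORPH_CLOSE,np.ones((5,5)))
    nn,l,s,ce=cv2.connectedComponentsWithStats(m);k=1+np.argmax(s[1:,4])
    x,y,w,h,A=s[k];u=(bx[0]+x+(w-1)/2,bx[1]+y+(h-1)/2);print(nm,n,s[k],u,px(n,u,.012),px(n,np.array(bx[:2])+ce[k],.012))
E
```

```text
plate [0.4005 0.055  0.066 ] [0.4061 0.0522 0.066 ] (array([0.4013, 0.0559, 0.0613]), np.float64(0.0018708152455219622)) hole [0.5766 0.088  0.05  ] 0.17919736888210022
outward [-0.9829 -0.1842] -169.38315876882191
0.1 [0.5324 0.0805 0.1   ] 0.13429171013868083 0.0007481474306438493 [317.5139 170.4417]
0.11 [0.5309 0.0798 0.11  ] 0.1327564327407972 0.0003062125292364206 [317.0952 167.99  ]
0.12 [0.5295 0.079  0.12  ] 0.13122115534291373 -0.00013572237217100158 [316.6725 165.5141]
0.13 [0.5281 0.0783 0.13  ] 0.12968587794502998 -0.0005776572735784095 [316.2455 163.0138]
0.14 [0.5267 0.0776 0.14  ] 0.1281506005471464 -0.001019592174985811 [315.8143 160.4888]
start-hole [0.5283 0.0789]
[314 162   7   6  33] [316.7273 164.6364]
blue top [  5   8  21  20 341] (np.float64(413.0), np.float64(251.5)) [ 0.4427 -0.2607  0.012 ] [ 0.4428 -0.2608  0.012 ]
blue scene [  8  10  18  14 181] (np.float64(225.5), np.float64(236.5)) [ 0.452  -0.2661  0.012 ] [ 0.4525 -0.2653  0.012 ]
green top [  6   9  21  20 322] (np.float64(412.0), np.float64(192.5)) [ 0.6118 -0.2608  0.012 ] [ 0.612  -0.2608  0.012 ]
green scene [  6   7  19  18 219] (np.float64(265.0), np.float64(263.5)) [ 0.6177 -0.2635  0.012 ] [ 0.6203 -0.2671  0.012 ]
```

```bash
cat >> h.py <<'E'
from scipy.spatial.transform import Rotation as Ro
YAW=10.6
def go(p,yaw=YAW):
  o=get_obs();R0=Ro.from_rotvec(o["tool_rot"]);R1=Ro.from_euler('z',yaw,degrees=True)*Ro.from_euler('x',180,degrees=True)
  print("to",p,"offset mm",(R0.inv().apply(np.array(p)-o["tool_pos"])*1000).round(1),"twist",np.degrees((R0.inv()*R1).as_rotvec()).round(2))
E
python3 -c "
from h import *
go([.443,-.261,.12])"
```

```text
to [0.443, -0.261, 0.12] offset mm [ 352.6 -250.7  111.3] twist [-0.  -0.   5.6]
```

```bash
python3 -m crank '[{"offset":[0.03,-0.02,0.01],"twist":[0,0,1]},{"offset":[0.07,-0.05,0.02],"twist":[0,0,2]},{"offset":[0.115,-0.08,0.04],"twist":[0,0,3]},{"offset":[0.16,-0.11,0.055],"twist":[0,0,4]},{"offset":[0.205,-0.14,0.07],"twist":[0,0,5]},{"offset":[0.25,-0.175,0.085],"twist":[0,0,5.6]},{"offset":[0.295,-0.21,0.1],"twist":[0,0,5.6]},{"offset":[0.335,-0.24,0.11],"twist":[0,0,5.6]},{"offset":[0.3526,-0.2507,0.1113],"twist":[0,0,5.6]},{"offset":[0.3526,-0.2507,0.1113],"twist":[0,0,5.6]},{"offset":[0.3526,-0.2507,0.1113],"twist":[0,0,5.6]}]' 1 40; python3 - <<'E'
from h import *
go([.443,-.261,.12]);o=get_obs();print(o["t"],o["tool_pos"])
b=get_image("top");a=get_image("scene")
cv2.imwrite("pics/c2.png",np.hstack([cv2.resize(b[200:290,380:440],None,fx=6.6,fy=6.6)[:,:,::-1][:590,:396],cv2.resize(a[185:275,195:255],None,fx=6.6,fy=6.6)[:,:,::-1][:590,:396]]))
E
```

```text
t: 2.48
tool_pos: [0.4428, -0.2616, 0.1203]
tool_rot: [3.128, 0.29, 0.0]
contact_force: [0.1, -0.7, 0.0]
opening: 0.085
grip_force: 0.0
to [0.443, -0.261, 0.12] offset mm [ 0.3 -0.6  0.3] twist [ 0.03  0.   -0.02]
2.475 [ 0.4428 -0.2616  0.1203]
```

View pics/c2.png

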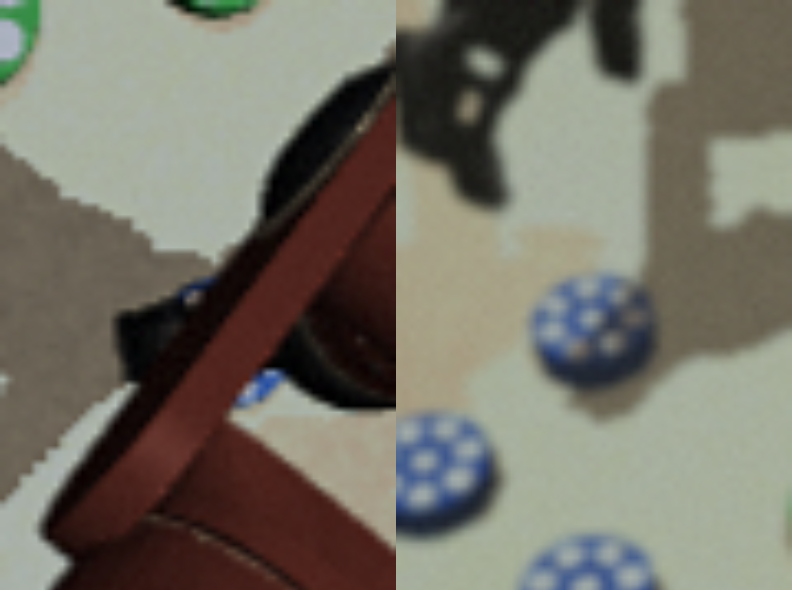

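The scene crop shows the wheel's top-face centre at about (224.4,232.8) and the open gripper hovering over it; no obstruction.

```bash
python3 -c "
from h import *
print(px('scene',(224.4,232.8),.02),px('top',(413,251.2),.018))
go([.445,-.262,.003])"
```

```text
[ 0.4443 -0.2623  0.02  ] [ 0.4431 -0.2596  0.018 ]
to [0.445, -0.262, 0.003] offset mm [  2.3   0.4 117.3] twist [ 0.03 -0.01 -0.08]
```

```bash
python3 -m crank '[{"offset":[0.001,0,0.02],"twist":[0,0,0]},{"offset":[0.002,0,0.05],"twist":[0,0,0]},{"offset":[0.002,0,0.08],"twist":[0,0,0]},{"offset":[0.002,0,0.105],"twist":[0,0,0]},{"offset":[0.002,0,0.1165],"twist":[0,0,0]},{"offset":[0.002,0,0.1165],"twist":[0,0,0]}]' 1 40 && python3 -m crank '[{"offset":[0,0,0],"twist":[0,0,0]},{"offset":[0,0,0],"twist":[0,0,0]},{"offset":[0,0,0],"twist":[0,0,0]},{"offset":[0,0,0],"twist":[0,0,0]},{"offset":[0,0,0],"twist":[0,0,0]},{"offset":[0,0,0],"twist":[0,0,0]}]' 0 40; python3 - <<'E'
from h import *
a=get_image("scene")
cv2.imwrite("pics/c3.png",cv2.resize(a[170:270,165:265],None,fx=5.5,fy=5.5,interpolation=2)[:,:,::-1])
go([.445,-.262,.14])
E
```

```text
t: 3.32
tool_pos: [0.4444, -0.2609, 0.0031]
tool_rot: [-3.127, -0.289, 0.001]
contact_force: [0.6, -0.2, 0.0]
opening: 0.0855
grip_force: 0.0
t: 4.08
tool_pos: [0.4462, -0.2616, 0.0053]
tool_rot: [3.126, 0.29, 0.003]
contact_force: [-0.6, -0.7, 6.0]
opening: 0.054
grip_force: 42.6
to [0.445, -0.262, 0.14] offset mm [  -1.     0.5 -134.7] twist [ 0.14 -0.11  0.01]
```

View pics/c3.png

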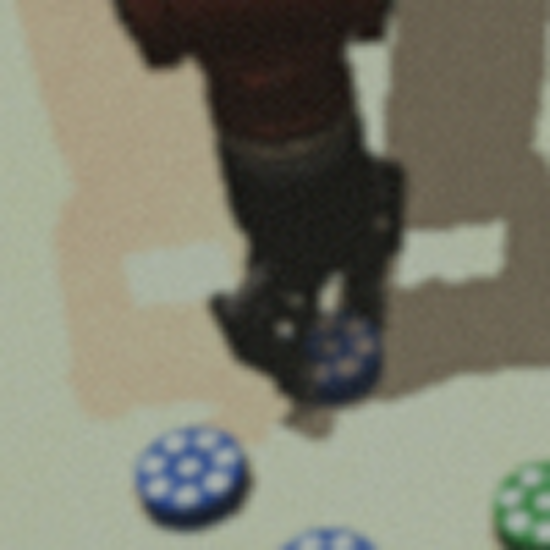

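```bash
python3 -m crank '[{"offset":[0,0,-0.01],"twist":[0,0,0]},{"offset":[0,0,-0.04],"twist":[0,0,0]},{"offset":[0,0,-0.08],"twist":[0,0,0]},{"offset":[0,0,-0.115],"twist":[0,0,0]},{"offset":[0,0,-0.135],"twist":[0,0,0]},{"offset":[0,0,-0.135],"twist":[0,0,0]}]' - 40; python3 - <<'E'
from h import *
go([.402,.0545,.14]);go([.402,.0545,.07])
E
```

```text
t: 4.88
tool_pos: [0.446, -0.2614, 0.1408]
tool_rot: [3.125, 0.29, 0.005]
contact_force: [-0.2, -0.3, -0.5]
opening: 0.054
grip_force: 42.3
to [0.402, 0.0545, 0.14] offset mm [  14.9 -318.6   -0.2] twist [ 0.19 -0.17  0.01]
to [0.402, 0.0545, 0.07] offset mm [  14.7 -318.8   69.8] twist [ 0.19 -0.17  0.01]
```

```bash
python3 -m crank '[{"offset":[0.001,-0.02,0],"twist":[0,0,0]},{"offset":[0.003,-0.055,0],"twist":[0,0,0]},{"offset":[0.005,-0.095,0],"twist":[0,0,0]},{"offset":[0.007,-0.14,0],"twist":[0,0,0]},{"offset":[0.009,-0.185,0],"twist":[0,0,0]},{"offset":[0.011,-0.23,0],"twist":[0,0,0]},{"offset":[0.013,-0.27,0],"twist":[0.1,-0.1,0]},{"offset":[0.014,-0.3,0],"twist":[0.2,-0.2,0]},{"offset":[0.0149,-0.315,0],"twist":[0.2,-0.2,0]},{"offset":[0.0149,-0.3186,0.01],"twist":[0.2,-0.2,0]},{"offset":[0.0149,-0.3186,0.025],"twist":[0.2,-0.2,0]},{"offset":[0.0149,-0.3186,0.04],"twist":[0.2,-0.2,0]},{"offset":[0.0149,-0.3186,0.05],"twist":[0.2,-0.2,0]},{"offset":[0.0149,-0.3186,0.05],"twist":[0.2,-0.2,0]}]' - 40; python3 - <<'E'
from h import *
go([.402,.0545,.07])
a=get_image("scene")
cv2.imwrite("pics/c4.png",cv2.resize(a[120:220,250:360],None,fx=6,fy=6,interpolation=2)[:,:,::-1][:600])
E
```

```text
t: 6.62
tool_pos: [0.4002, 0.0549, 0.0871]
tool_rot: [-3.125, -0.289, 0.01]
contact_force: [-0.0, 0.0, -0.7]
opening: 0.0542
grip_force: 42.4
to [0.402, 0.0545, 0.07] offset mm [ 1.8  0.8 17.1] twist [-0.24  0.35 -0.05]
```

View pics/c4.png

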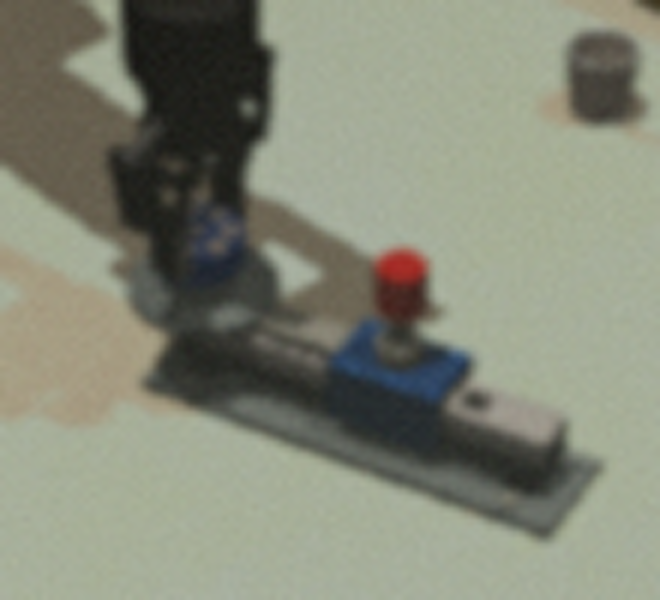

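The wheel hangs level over the plate (crop about (215,245)), clear of the knob. Lowering it.

```bash
python3 -m crank '[{"offset":[0.001,0,0.006],"twist":[0,0,0]},{"offset":[0.0018,0.0005,0.011],"twist":[-0.2,0.3,0]},{"offset":[0.0018,0.0005,0.015],"twist":[-0.2,0.3,0]},{"offset":[0.0018,0.0005,0.017],"twist":[-0.2,0.3,0]},{"offset":[0.0018,0.0005,0.017],"twist":[-0.2,0.3,0]}]' - 40
```

```text
t: 7.3
tool_pos: [0.4029, 0.0552, 0.0716]
tool_rot: [-3.128, -0.29, -0.003]
contact_force: [-0.8, -0.4, -0.8]
opening: 0.0543
grip_force: 42.3
```

```bash
python3 -m crank '[{"offset":[0,0,0.001],"twist":[0,0,0]},{"offset":[0,0,0.002],"twist":[0,0,0]},{"offset":[0,0,0.003],"twist":[0,0,0]},{"offset":[0,0,0.003],"twist":[0,0,0]}]' - 40
```

```text
t: 7.8
tool_pos: [0.4045, 0.0554, 0.0712]
tool_rot: [-3.128, -0.29, -0.007]
contact_force: [-4.2, 1.8, 12.5]
opening: 0.0539
grip_force: 43.6
```

```bash
python3 -m crank '[{"offset":[0,0,-0.001],"twist":[0,0,0]},{"offset":[0,0,-0.001],"twist":[0,0,0]},{"offset":[0,0,-0.001],"twist":[0,0,0]},{"offset":[0,0,-0.001],"twist":[0,0,0]},{"offset":[0,0,-0.02],"twist":[0,0,0]},{"offset":[0,0,-0.05],"twist":[0,0,0]},{"offset":[0,0,-0.08],"twist":[0,0,0]},{"offset":[0,0,-0.09],"twist":[0,0,0]}]' 1 40; python3 - <<'E'
from h import *
go([.614,-.262,.14]);go([.614,-.262,.003])
E
```

```text
t: 8.8
tool_pos: [0.4038, 0.055, 0.1605]
tool_rot: [3.128, 0.29, 0.008]
contact_force: [0.7, -0.4, -0.5]
opening: 0.0853
grip_force: 0.0
to [0.614, -0.262, 0.14] offset mm [148.2 350.3  21.5] twist [ 0.05 -0.3   0.  ]
to [0.614, -0.262, 0.003] offset mm [147.5 350.2 158.5] twist [ 0.05 -0.3   0.  ]
```

```bash
python3 -m crank '[{"offset":[0.01,0.025,0.002],"twist":[0,0,0]},{"offset":[0.03,0.065,0.004],"twist":[0,0,0]},{"offset":[0.05,0.11,0.006],"twist":[0,-0.1,0]},{"offset":[0.07,0.16,0.01],"twist":[0,-0.2,0]},{"offset":[0.09,0.21,0.012],"twist":[0,-0.3,0]},{"offset":[0.11,0.26,0.015],"twist":[0,-0.3,0]},{"offset":[0.13,0.305,0.018],"twist":[0,-0.3,0]},{"offset":[0.143,0.335,0.02],"twist":[0,-0.3,0]},{"offset":[0.148,0.35,0.021],"twist":[0,-0.3,0]},{"offset":[0.148,0.35,0.021],"twist":[0,-0.3,0]}]' 1 40; python3 - <<'E'
from h import *
b=get_image("top");a=get_image("scene")
cv2.imwrite("pics/c5.png",np.hstack([cv2.resize(b[200:290,270:330],(396,594),interpolation=2)[:,:,::-1],cv2.resize(a[140:200,264:304],(396,594),interpolation=2)[:,:,::-1]]))
for nm,n,im,bx in(("blue","top",b,(284,245,318,285)),("blue","scene",a,(268,150,306,185))):
    i=im.astype(int);m,s=mask(im,bx,lambda h,i:(i[...,2]>i[...,0]+25));print(nm,n,s,cen(m),px(n,cen(m),.08),px(n,(s[0]+(s[2]-1)/2,s[1]+(s[3]-1)/2),.077))
d=[d for d in cut_out("green_wheel","scene")]
for x in d: print(x["confidence"],x["rect"],px("scene",cen(x["region"]),.012))
go([.613,-.262,.003])
E
```

```text
t: 10.05
tool_pos: [0.6121, -0.2617, 0.1366]
tool_rot: [-3.127, -0.289, 0.008]
contact_force: [-1.1, -0.1, -0.5]
opening: 0.0853
grip_force: 0.0
blue top [289 253  21  22 273] [298.9414 263.0769] [0.4019 0.0561 0.08  ] [0.4009 0.0561 0.077 ]
blue scene [279 158  13  12  98] [285.0408 163.2857] [0.4054 0.0592 0.08  ] [0.4034 0.061  0.077 ]
0.88 [265.9, 261.9, 21.4, 19.7] [ 0.6146 -0.2613  0.012 ]
0.74 [285.6, 233.9, 22.7, 24.6] [ 0.5831 -0.1441  0.012 ]
0.36 [183.2, 290.4, 22.3, 28.6] [ 0.509  -0.4693  0.012 ]
to [0.613, -0.262, 0.003] offset mm [  1.2   1.7 134.5] twist [-0.04  0.23  0.05]
```

View pics/c5.png

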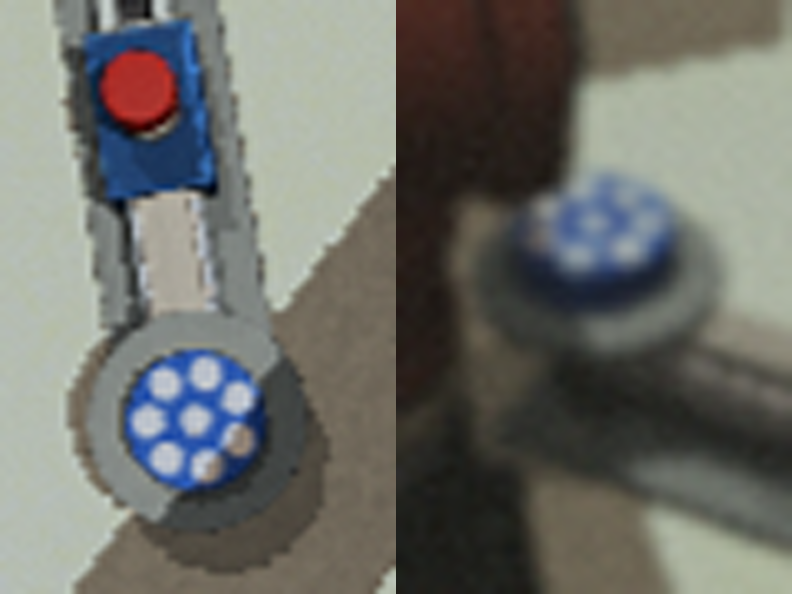

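The blue wheel lies flat and centred on the plate to within about 2 mm (centre at top px about (299.3,263.2)). Now the green one.

```bash
python3 -m crank '[{"offset":[0.001,0.001,0.02],"twist":[0,0,0]},{"offset":[0.001,0.0015,0.055],"twist":[0,0.1,0]},{"offset":[0.001,0.0015,0.09],"twist":[0,0.2,0]},{"offset":[0.001,0.0015,0.12],"twist":[0,0.2,0]},{"offset":[0.001,0.0015,0.132],"twist":[0,0.2,0]},{"offset":[0.001,0.0015,0.132],"twist":[0,0.2,0]}]' 1 40 && python3 -m crank '[{"offset":[0,0,0],"twist":[0,0,0]},{"offset":[0,0,0],"twist":[0,0,0]},{"offset":[0,0,0],"twist":[0,0,0]},{"offset":[0,0,0],"twist":[0,0,0]},{"offset":[0,0,-0.001],"twist":[0,0,0]},{"offset":[0,0,-0.001],"twist":[0,0,0]}]' 0 40 && python3 -m crank '[{"offset":[0,0,-0.01],"twist":[0,0,0]},{"offset":[0,0,-0.04],"twist":[0,0,0]},{"offset":[0,0,-0.08],"twist":[0,0,0]},{"offset":[0,0,-0.12],"twist":[0,0,0]},{"offset":[0,0,-0.15],"twist":[0,0,0]},{"offset":[0,0,-0.155],"twist":[0,0,0]},{"offset":[0,0,-0.155],"twist":[0,0,0]}]' - 40; python3 - <<'E'
from h import *
print(px("top",(299.3,263.2),.086),px("scene",(594/9.9-40+264-.4,222/9.9+140-.4),.086))
go([.403,.0555,.158]);go([.403,.0555,.09])
a=get_image("scene")
cv2.imwrite("pics/c6.png",cv2.resize(a[170:280,220:330],None,fx=5,fy=5,interpolation=2)[:,:,::-1][:600])
E
```

```text
t: 10.95
tool_pos: [0.6125, -0.2623, 0.0044]
tool_rot: [-3.127, -0.291, 0.003]
contact_force: [-0.0, 0.0, -0.4]
opening: 0.0853
grip_force: 0.0
t: 11.7
tool_pos: [0.6145, -0.2637, 0.0081]
tool_rot: [3.127, 0.29, 0.004]
contact_force: [0.9, -1.1, 5.4]
opening: 0.0542
grip_force: 42.6
t: 12.58
tool_pos: [0.6126, -0.2626, 0.1604]
tool_rot: [-3.127, -0.29, 0.003]
contact_force: [-0.9, 1.1, -1.3]
opening: 0.0537
grip_force: 42.4
[0.4015 0.0549 0.086 ] [0.4023 0.0556 0.086 ]
to [0.403, 0.0555, 0.158] offset mm [-147.5 -351.3    3.1] twist [-0.08  0.1   0.  ]
to [0.403, 0.0555, 0.09] offset mm [-147.4 -351.2   71.1] twist [-0.08  0.1   0.  ]
```

View pics/c6.png

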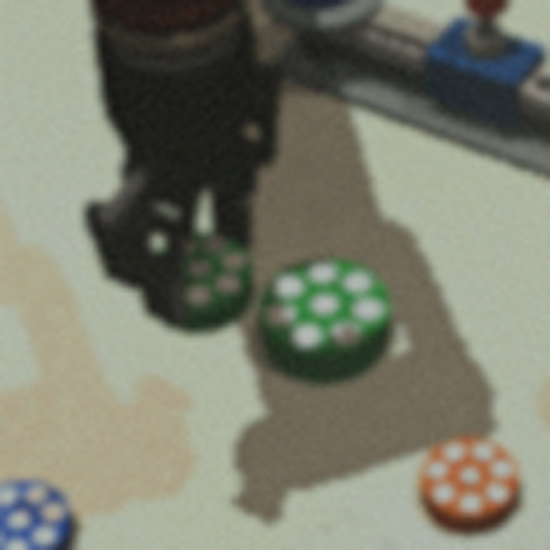

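The green wheel is held level between the fingers (crop (215,280)), the larger green one undisturbed.

```bash
python3 -m crank '[{"offset":[-0.01,-0.025,0],"twist":[0,0,0]},{"offset":[-0.025,-0.06,0],"twist":[0,0,0]},{"offset":[-0.045,-0.105,0],"twist":[0,0,0]},{"offset":[-0.065,-0.155,0],"twist":[0,0,0]},{"offset":[-0.085,-0.205,0],"twist":[0,0,0]},{"offset":[-0.105,-0.25,0],"twist":[0,0,0]},{"offset":[-0.122,-0.29,0.002],"twist":[-0.1,0.1,0]},{"offset":[-0.136,-0.325,0.003],"twist":[-0.1,0.1,0]},{"offset":[-0.144,-0.345,0.005],"twist":[-0.1,0.1,0]},{"offset":[-0.1475,-0.3513,0.015],"twist":[-0.1,0.1,0]},{"offset":[-0.1475,-0.3513,0.03],"twist":[-0.1,0.1,0]},{"offset":[-0.1475,-0.3513,0.045],"twist":[-0.1,0.1,0]},{"offset":[-0.1475,-0.3513,0.053],"twist":[-0.1,0.1,0]},{"offset":[-0.1475,-0.3513,0.053],"twist":[-0.1,0.1,0]},{"offset":[-0.1475,-0.3513,0.053],"twist":[-0.1,0.1,0]}]' - 40; python3 - <<'E'
from h import *
go([.403,.0555,.092])
E
```

```text
t: 14.5
tool_pos: [0.4043, 0.0549, 0.1092]
tool_rot: [3.127, 0.289, 0.004]
contact_force: [-0.6, 0.3, -0.8]
opening: 0.0539
grip_force: 42.4
to [0.403, 0.0555, 0.092] offset mm [-1.2 -0.9 17.2] twist [ 0.11 -0.14 -0.02]
```

```bash
python3 -m crank '[{"offset":[-0.0005,0,0.006],"twist":[0,0,0]},{"offset":[-0.0005,0,0.011],"twist":[0,0,0]},{"offset":[-0.0005,0,0.014],"twist":[0,0,0]},{"offset":[-0.0005,0,0.015],"twist":[0,0,0]},{"offset":[-0.0005,0,0.015],"twist":[0,0,0]}]' - 40;  python3 -m crank '[{"offset":[0,0,0.001],"twist":[0,0,0]},{"offset":[0,0,0.0015],"twist":[0,0,0]},{"offset":[0,0,0.0015],"twist":[0,0,0]}]' - 40
```

```text
t: 15.12
tool_pos: [0.4035, 0.055, 0.0941]
tool_rot: [3.127, 0.29, 0.004]
contact_force: [-1.3, -0.1, 0.7]
opening: 0.0542
grip_force: 42.7
t: 15.5
tool_pos: [0.4036, 0.055, 0.094]
tool_rot: [3.127, 0.29, 0.003]
contact_force: [-6.3, 0.1, 10.8]
opening: 0.0537
grip_force: 43.4
```

```bash
python3 -m crank '[{"offset":[0,0,-0.0015],"twist":[0,0,0]},{"offset":[0,0,-0.0015],"twist":[0,0,0]},{"offset":[0,0,-0.0015],"twist":[0,0,0]},{"offset":[0,0,-0.0015],"twist":[0,0,0]},{"offset":[0,0,-0.02],"twist":[0,0,0]},{"offset":[0,0,-0.05],"twist":[0,0,0]},{"offset":[0,0,-0.085],"twist":[0,0,0]},{"offset":[0,0,-0.09],"twist":[0,0,0]},{"offset":[0.03,0,-0.09],"twist":[0,0,0]},{"offset":[0.075,0,-0.09],"twist":[0,0,0]},{"offset":[0.11,0,-0.09],"twist":[0,0,0]},{"offset":[0.127,0,-0.085],"twist":[0,0,0]},{"offset":[0.127,0,-0.085],"twist":[0,0,0]}]' 1 40; python3 - <<'E'
from h import *
b=get_image("top");a=get_image("scene")
cv2.imwrite("pics/c7.png",np.hstack([cv2.resize(b[200:290,270:330],(396,594),interpolation=2)[:,:,::-1],cv2.resize(a[120:210,264:324],(396,594),interpolation=2)[:,:,::-1]]))
go([.5285,.0785,.094])
E
```

```text
t: 17.12
tool_pos: [0.5275, 0.0785, 0.1752]
tool_rot: [3.127, 0.29, -0.003]
contact_force: [-0.2, -0.1, 0.3]
opening: 0.0854
grip_force: 0.0
to [0.5285, 0.0785, 0.094] offset mm [ 1.6  0.1 82.1] twist [0.08 0.05 0.  ]
```

View pics/c7.png

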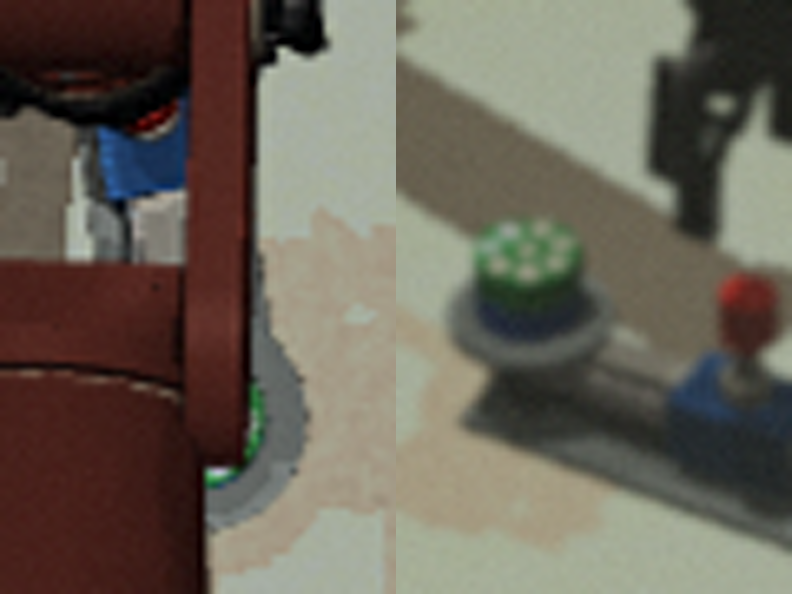

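The stack is aligned on the plate (scene crop: green over blue at about (529,270)), and the open gripper stands above the knob at (748,310). Descending to grip the knob.

```bash
python3 -m crank '[{"offset":[0.001,0,0.015],"twist":[0,0,0]},{"offset":[0.0015,0,0.04],"twist":[0,0,0]},{"offset":[0.0015,0,0.06],"twist":[0,0,0]},{"offset":[0.0015,0,0.075],"twist":[0,0,0]},{"offset":[0.0015,0,0.081],"twist":[0,0,0]},{"offset":[0.0015,0,0.081],"twist":[0,0,0]}]' 1 40;  python3 -m crank '[{"offset":[0,0,0],"twist":[0,0,0]},{"offset":[0,0,0],"twist":[0,0,0]},{"offset":[0,0,0],"twist":[0,0,0]},{"offset":[0,0,0],"twist":[0,0,0]},{"offset":[0,0,0],"twist":[0,0,0]},{"offset":[0,0,0],"twist":[0,0,0]},{"offset":[0,0,0],"twist":[0,0,0]},{"offset":[0,0,0],"twist":[0,0,0]}]' 0 70
```

```text
t: 17.98
tool_pos: [0.5295, 0.0786, 0.0963]
tool_rot: [3.127, 0.29, 0.002]
contact_force: [-0.3, 0.8, -0.4]
opening: 0.0858
grip_force: 0.0
t: 18.98
tool_pos: [0.5298, 0.0788, 0.0966]
tool_rot: [3.127, 0.29, 0.004]
contact_force: [2.1, 1.2, 0.6]
opening: 0.0282
grip_force: 68.9
```

```bash
python3 -m crank '[{"offset":[0,0,-0.002],"twist":[0,0,0]},{"offset":[0,0,-0.005],"twist":[0,0,0]},{"offset":[0,0,-0.008],"twist":[0,0,0]},{"offset":[0,0,-0.011],"twist":[0,0,0]},{"offset":[0,0,-0.014],"twist":[0,0,0]},{"offset":[0,0,-0.0155],"twist":[0,0,0]},{"offset":[0,0,-0.0155],"twist":[0,0,0]},{"offset":[0,0,-0.0155],"twist":[0,0,0]}]' - 70
```

```text
t: 19.98
tool_pos: [0.5289, 0.0786, 0.1113]
tool_rot: [3.127, 0.29, 0.0]
contact_force: [-0.8, 1.4, -7.4]
opening: 0.0282
grip_force: 69.4
```

```bash
python3 -m crank '[{"offset":[-0.001,0,0],"twist":[0,0,0]},{"offset":[-0.003,0,0],"twist":[0,0,0]},{"offset":[-0.006,0,0],"twist":[0,0,0]},{"offset":[-0.009,0,0],"twist":[0,0,0]},{"offset":[-0.012,0,0],"twist":[0,0,0]},{"offset":[-0.015,0,0],"twist":[0,0,0]},{"offset":[-0.018,0,0],"twist":[0,0,0]},{"offset":[-0.02,0,0],"twist":[0,0,0]},{"offset":[-0.02,0,0],"twist":[0,0,0]}]' - 70; python3 -c "
from h import *
go([.5289-.983*.05,.0786-.184*.05,.1113])"
```

```text
t: 21.1
tool_pos: [0.5095, 0.0749, 0.1119]
tool_rot: [3.127, 0.29, 0.002]
contact_force: [-0.5, 1.7, -6.3]
opening: 0.0278
grip_force: 69.4
to [0.47975, 0.0694, 0.1113] offset mm [-30.3  -0.    0.6] twist [ 0.1  -0.05 -0.  ]
```

```bash
python3 -m crank '[{"offset":[-0.001,0,0],"twist":[0,0,0]},{"offset":[-0.003,0,0],"twist":[0,0,0]},{"offset":[-0.006,0,0],"twist":[0,0,0]},{"offset":[-0.009,0,0],"twist":[0,0,0]},{"offset":[-0.012,0,0],"twist":[0,0,0]},{"offset":[-0.015,0,0],"twist":[0,0,0]},{"offset":[-0.018,0,0],"twist":[0,0,0]},{"offset":[-0.021,0,0],"twist":[0,0,0]},{"offset":[-0.024,0,0],"twist":[0,0,0]},{"offset":[-0.027,0,0],"twist":[0,0,0]},{"offset":[-0.029,0,0],"twist":[0,0,0]},{"offset":[-0.03,0,0],"twist":[0,0,0]},{"offset":[-0.03,0,0],"twist":[0,0,0]},{"offset":[-0.03,0,0],"twist":[0,0,0]}]' - 70; python3 - <<'E'
from h import *
b=get_image("top");a=get_image("scene")
cv2.imwrite("pics/c8.png",np.hstack([cv2.resize(b[190:300,265:338],(396,594),interpolation=2)[:,:,::-1],cv2.resize(a[120:210,264:324],(396,594),interpolation=2)[:,:,::-1]]))
E
```

```text
t: 22.85
tool_pos: [0.4801, 0.0694, 0.1117]
tool_rot: [3.127, 0.29, 0.002]
contact_force: [0.4, 3.2, -7.0]
opening: 0.028
grip_force: 69.4
```

View pics/c8.png

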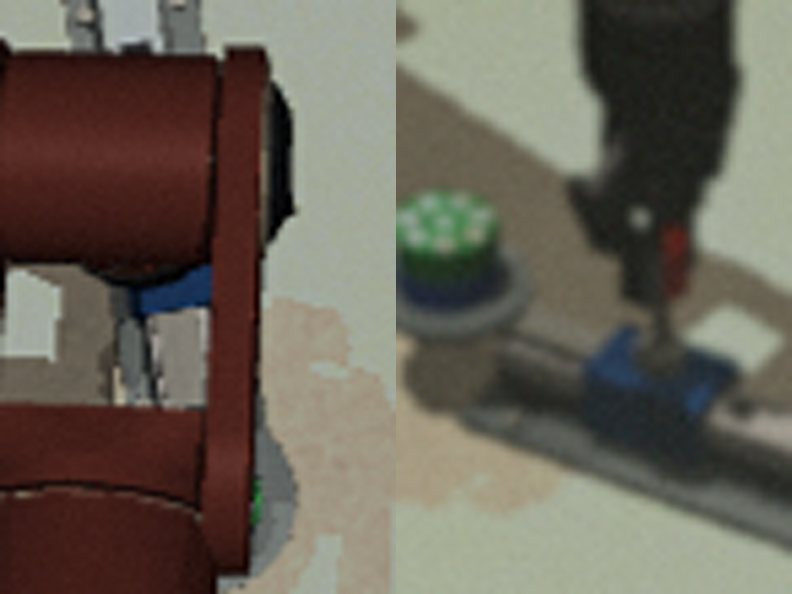

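The section has moved out with the stack still on the plate (scene crop (448,250)). Lowering the pin now.

```bash
python3 -m crank '[{"offset":[0,0,0.002],"twist":[0,0,0]},{"offset":[0,0,0.004],"twist":[0,0,0]},{"offset":[0,0,0.006],"twist":[0,0,0]},{"offset":[0,0,0.008],"twist":[0,0,0]},{"offset":[0,0,0.01],"twist":[0,0,0]},{"offset":[0,0,0.012],"twist":[0,0,0]},{"offset":[0,0,0.012],"twist":[0,0,0]},{"offset":[0,0,0.012],"twist":[0,0,0]}]' - 70
```

```text
t: 23.95
tool_pos: [0.4808, 0.0695, 0.1002]
tool_rot: [3.127, 0.29, 0.004]
contact_force: [-1.3, 3.3, -1.6]
opening: 0.0284
grip_force: 69.4
```

```bash
python3 -m crank '[{"offset":[0,0,0.002],"twist":[0,0,0]},{"offset":[0,0,0.004],"twist":[0,0,0]},{"offset":[0,0,0.006],"twist":[0,0,0]},{"offset":[0,0,0.008],"twist":[0,0,0]},{"offset":[0,0,0.009],"twist":[0,0,0]},{"offset":[0,0,0.01],"twist":[0,0,0]},{"offset":[0,0,0.01],"twist":[0,0,0]},{"offset":[0,0,0.01],"twist":[0,0,0]}]' - 70
```

```text
t: 24.95
tool_pos: [0.4808, 0.0695, 0.091]
tool_rot: [3.127, 0.29, 0.004]
contact_force: [-5.8, 3.3, 7.2]
opening: 0.0282
grip_force: 70.4
```

```bash
python3 -m crank '[{"offset":[0,0,0.0005],"twist":[0,0,0]},{"offset":[0,0,0.001],"twist":[0,0,0]},{"offset":[0,0,0.001],"twist":[0,0,0]},{"offset":[0,0,0.001],"twist":[0,0,0]}]' - 70;python3 - <<'E'
from h import *
a=get_image("scene")
cv2.imwrite("pics/c9.png",cv2.resize(a[130:210,264:344],(600,600),interpolation=2)[:,:,::-1])
E
```

```text
t: 25.45
tool_pos: [0.4809, 0.0695, 0.091]
tool_rot: [3.127, 0.29, 0.003]
contact_force: [-9.2, 3.5, 12.0]
opening: 0.0284
grip_force: 70.8
```

View pics/c9.png

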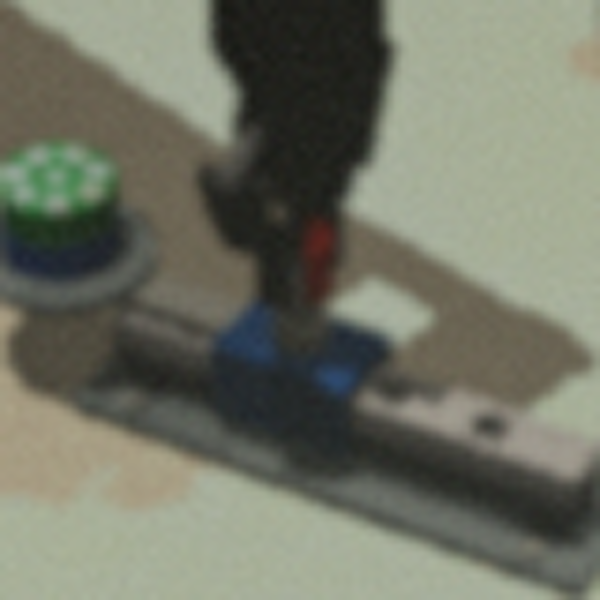

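The pin is at its hard stop (z is unchanged while the force rose to 12 N). Two freed holes show behind the sleeve, at (395,385) and (490,425), so it sits in the next hole. The stack is intact.

```bash
python3 -c "
from station import *
print(finish_job())"
```

```text
the job is handed in; nothing more can be done
None
```

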